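# Line up the laundry canisters by height

## Robot

A 7-joint arm with a two-finger parallel gripper is mounted at the origin on the work surface. World frame = base frame: x ahead of the robot, y to its left, z up, the work surface at z = 0. Lengths are in m, angles in rad, forces in N, time in s.
With the tool pointing down it reaches from about 0.4 to 0.85 m from the base axis. Payload 10.4 kg.
Tool frame: the origin (TCP) lies on the centre line of the jaws, within the pads' length; the fingertips stand 11 mm ahead of it and the grasp point (between the pads) lies 8 mm behind it; z points along the fingers, y is the line along which they close (so a half turn about z gives the same grasp; the last joint's range is limited). The gripper opens to 87 mm and grips with 3 to 60 N. Pads are 19 mm wide; open, the fingers measure 117 mm over their backs; the gripper's body (75 mm by 190 mm) begins 51 mm behind the grasp point.
Start: joints at [1.182, 0.332, -0.065, 1.46, 0.022, 1.35, -0.088], TCP at [0.224, -0.584, 0.234] pointing down, gripper open.
Joint ranges: [-2.6, 2.6], [-0.5, 2.12], [-1.47, 1.34], [0.16, 2.42], [-1.27, 4.41], [0.06, 2.06], [-2.6, 2.6]. Speed limits (rad/s): [2.22, 2.22, 2.79, 2.79, 3.14, 3.14, 3.14].

## Interface

Orientations are given as a unit quaternion [x, y, z, w].
In Python, from bench import r gives the robot as it stands.
- The arm moves only by the shell command python3 -m pendant 'ROWS' [OPENING] [FORCE]. ROWS is JSON, a list of rows, each a list of 4 numbers: the shift along the tool's x, y, z in m, then the turn about the tool's z in rad. A call has 1 to 8 rows; each row shifts and turns the commanded pose from where the row before left it, along the tool's axes as they then stand; what a row does not reach is not made up. A row lasts 1/12 s, in which the tool goes at most 41.7 mm and 7.16 degrees, less where a joint would pass 70% of its speed; a pose out of reach is approached as far as the arm can. A call with a gripper value outside its range is refused whole. OPENING is the opening, from 0 (shut) to 1 (fully open), set as the call begins (- or left out, the last holds). The fingers move at their own pace and stop on an object; FORCE is the grip in N (left out, the last holds). Time passes only in rows, so rows that do not move let the fingers close. It gives the time, the measured TCP pose, the force, the opening and the grip force at its end, in the units of the state.
- r.read_state(): the state, without advancing time (a new reading comes with each control period).
- r.camera(name): name is "scene" or "top" or "wrist"; returns a dict with "img" (400x640x3 uint8, red, green, blue), "camera_matrix" (3x3 intrinsics, pixels), "xyz" and "attitude" of the camera in the world. Camera axes: x right, y down, z forward; pixel columns grow to the right and rows downward; lengths in m; the calibration is good to about 2 mm. A picture is of the moment at which its call begins. There is no depth.
- r.close_job(): hands the job in; it is judged then, once.
Trained networks look in the newest picture that a camera, given by its name, has taken for a name from the list of things; names that differ only in an ending like _2 or _b are one class to them, and where a whole thing is asked for, a point or a joint stands for the part that bears it (a point fixed in the world has none). Each returns a list of dicts, best first, with "score" (0 to 1); they miss things now and then, are a little off and sometimes report something else, mostly with a low value. They report only what shows in the picture. A call takes as long as a camera call. They do not tell look-alikes from the thing itself.
- r.outline_of(thing, camera): "mask" (400x640 bool, what is visible of it) and "bbox" ([centre column, centre row, width, height] in pixels, round what is visible of it).
The state is a dict: "time": time; "joint_positions": joint angles; "joint_vel": joint speeds; "joint_torque": joint torques, N m; "ee_pos": TCP position; "eef_rot": TCP orientation; "ft_force": force on the tool from outside, world axes, zero at the start; "torque": the same for the moment, N m; "width": finger opening in m; "grip_force": force on a finger pad.
Only numpy, scipy, OpenCV 4.12 (cv2) and the standard library are available. Lean on these libraries where they do the work, as an engineer would, in place of code of your own. Each camera call takes 0.05 s, during which the arm holds its last target. There are 200 camera calls.

## Task

Line up the four white laundry canisters on the wooden tray, one standing upright in the middle of each round mat, in order of height: the tallest on the mat next to the detergent dispenser, descending to the shortest at the end next to the cardboard powder carton. Leave the spray bottle that stands among them where it is, upright, and do not let any canister fall over.

Things in the scene. Friction and masses are not known exactly. Their poses are not given: they have to be found in the camera images.
- can_small: The smallest and shortest of the four loose laundry canisters: a plain upright white cylinder with a flat pale wooden lid fixed on top (2 mm narrower than the body), 44 mm in diameter, 70 mm tall overall, lid the top 12 mm. Origin at the centre of its underside, z up its axis. It starts upright on the work surface.
- can_medium: The second shortest of the four loose laundry canisters: a plain upright white cylinder with a flat pale wooden lid fixed on top (2 mm narrower than the body), 50 mm in diameter, 95 mm tall overall, lid the top 12 mm. Origin at the centre of its underside, z up its axis. It starts upright on the work surface.
- can_large: The second tallest of the four loose laundry canisters: a plain upright white cylinder with a flat pale wooden lid fixed on top (2 mm narrower than the body), 56 mm in diameter, 120 mm tall overall, lid the top 12 mm. Origin at the centre of its underside, z up its axis. It starts upright on the work surface.
- can_tallest: The largest and tallest of the four loose laundry canisters: a plain upright white cylinder with a flat pale wooden lid fixed on top (2 mm narrower than the body), 62 mm in diameter, 145 mm tall overall, lid the top 12 mm. Origin at the centre of its underside, z up its axis. It starts upright on the work surface.
- mat_a: One of four equal round dark rubber mats (72 mm across, 3 mm thick) fixed in a row on a low wooden tray; the order of the letters in the row varies. Origin at the centre of its underside: its top is 3 mm higher, 15 mm above the work surface. y along the row. The tray: wooden, 12 mm thick, 120 mm deep, 410 mm long, fixed; a ledge (top 22 mm above the work surface) runs along its far side, 60 to 68 mm from the mat centres.
- mat_b: One of four equal round dark rubber mats (72 mm across, 3 mm thick) fixed in a row on a low wooden tray; the order of the letters in the row varies. Origin at the centre of its underside: its top is 3 mm higher, 15 mm above the work surface. y along the row. The mats are in one straight row, centres 100 mm apart.
- mat_c: One of four equal round dark rubber mats (72 mm across, 3 mm thick) fixed in a row on a low wooden tray; the order of the letters in the row varies. Origin at the centre of its underside: its top is 3 mm higher, 15 mm above the work surface. y along the row. The row is straight, centres 100 mm apart.
- mat_d: One of four equal round dark rubber mats (72 mm across, 3 mm thick) fixed in a row on a low wooden tray; the order of the letters in the row varies. Origin at the centre of its underside: its top is 3 mm higher, 15 mm above the work surface. y along the row. The row is straight, centres 100 mm apart.
- dispenser: Fixed detergent dispenser: white tank with blue cap and tap, 100 mm across the row, 110 mm along it, 197 mm tall, tap 23 mm further out on the robot's side. It stands at one end of the row of mats, in line, 160 mm from the nearest mat's centre; a fixed cardboard powder carton (100 x 90 mm, 150 mm tall) likewise at the other end. Which end varies. Origin at the centre of its underside.
- spray: A loose clear plastic spray bottle with a grey trigger head, 54 mm in diameter, 153 mm tall, standing among the canisters; not to be handled. Origin at the centre of its underside. (Also lying about, not to be handled: two wooden clothes pegs, 72 mm long and 12 mm high, a soap bar and a brush.)
Not all that is in view belongs to the job. Leave any yellow look-alike of the dispenser alone.

How it is judged:
At the end, for the whole second after the job is handed in: Each canister stands upright (within 0.1 rad), at rest, on the top of a mat, its centre within 15 mm of that mat's centre; counted from the dispenser the row is tallest, second tallest, second shortest, shortest; the spray bottle is upright and within 30 mm of where it started ((horizontal distance between can_tallest and mat_a below 0.015 m or horizontal distance between can_tallest and mat_b below 0.015 m or horizontal distance between can_tallest and mat_c below 0.015 m or horizontal distance between can_tallest and mat_d below 0.015 m) and height (world z) of can_tallest between 0.008 and 0.022 m and angle between each of can_tallest, can_large, can_medium, can_small's own z axis and vertical below 0.1 rad and linear speed of each of can_tallest, can_large, can_medium, can_small below 0.02 m/s and angular speed of each of can_tallest, can_large, can_medium, can_small below 0.2 rad/s and horizontal distance between can_tallest and dispenser below 0.21 m and (horizontal distance between can_large and mat_a below 0.015 m or horizontal distance between can_large and mat_b below 0.015 m or horizontal distance between can_large and mat_c below 0.015 m or horizontal distance between can_large and mat_d below 0.015 m) and height (world z) of can_large between 0.008 and 0.022 m and horizontal distance between can_large and dispenser between 0.21 and 0.31 m and (horizontal distance between can_medium and mat_a below 0.015 m or horizontal distance between can_medium and mat_b below 0.015 m or horizontal distance between can_medium and mat_c below 0.015 m or horizontal distance between can_medium and mat_d below 0.015 m) and height (world z) of can_medium between 0.008 and 0.022 m and horizontal distance between can_medium and dispenser between 0.31 and 0.41 m and (horizontal distance between can_small and mat_a below 0.015 m or horizontal distance between can_small and mat_b below 0.015 m or horizontal distance between can_small and mat_c below 0.015 m or horizontal distance between can_small and mat_d below 0.015 m) and height (world z) of can_small between 0.008 and 0.022 m and horizontal distance between can_small and dispenser between 0.41 and 0.51 m and not (distance of spray from where it was at the start of the episode above 0.03 m or angle between spray's own z axis and vertical above 0.4 rad)); the robot touches nothing.
It fails at once if the spray bottle is knocked over or shifted by more than 30 mm (distance of spray from where it was at the start of the episode above 0.03 m or angle between spray's own z axis and vertical above 0.4 rad).
It fails at once if a canister falls over (tilts more than 0.8 rad) (angle between any of can_small, can_medium, can_large, can_tallest's own z axis and vertical above 0.8 rad).
It also fails if it takes over 99 s, if anything falls off the work surface, if the arm or the gripper's body presses on something with over 40 N, if the wrist force passes 120 N, or if a joint passes its speed limit or range.

## Working session

There is one attempt and no reset: what is moved stays moved. The work goes in short steps, Python scripts to look and compute and a shell command to move; the robot and the scene stay as the last step left them, time stands still between calls to the robot, and variables do not carry over. Pictures are saved under pics/ and viewed, at most 14 in all, crops included, and the job is handed in when it is done.

```bash
mkdir -p pics; ls
python3 - <<'E'
from bench import r
import cv2
for c in ("scene","top"):
    d=r.camera(c); cv2.imwrite(f"pics/{c}0.png",d["img"][:,:,::-1]); print(c,d["camera_matrix"],d["xyz"],d["attitude"])
    for t in ("can_small","can_medium","can_large","can_tallest","mat_a","dispenser","spray"):
        print(t,[(round(o["score"],2),[int(v) for v in o["bbox"]]) for o in r.outline_of(t,c)])
s=r.read_state();print(s)
E
```

```text
pics
scene [[390.93149887   0.         322.33805389]
 [  0.         390.93149887 196.79739677]
 [  0.           0.           1.        ]] [ 0.92162205 -0.7465698   0.75712606] [ 0.88867154  0.21538329 -0.09875826 -0.39258087]
can_small [(0.65, [317, 153, 17, 25])]
can_medium [(0.83, [205, 217, 23, 25])]
can_large [(0.87, [296, 173, 25, 39])]
can_tallest [(0.97, [267, 201, 29, 52]), (0.25, [356, 199, 24, 22])]
mat_a [(0.9, [344, 224, 26, 23]), (0.68, [356, 198, 26, 23]), (0.64, [363, 176, 25, 19]), (0.45, [335, 251, 13, 20]), (0.25, [317, 153, 17, 23])]
dispenser [(0.96, [198, 274, 82, 99]), (0.89, [302, 282, 64, 101]), (0.69, [325, 113, 13, 52])]
spray [(0.71, [324, 114, 18, 50])]
top [[448.52349997   0.         314.52227385]
 [  0.         448.52349997 194.85083654]
 [  0.           0.           1.        ]] [ 0.30389512 -0.04223935  1.02581364] [-0.66402079  0.7389283  -0.08306003  0.07850092]
can_small [(0.89, [229, 245, 24, 23])]
can_medium [(0.59, [427, 265, 34, 27]), (0.17, [237, 171, 27, 34])]
can_large [(0.97, [295, 228, 26, 34])]
can_tallest [(0.68, [362, 222, 34, 38])]
mat_
[... 287 characters left out ...]
8242621,  0.3322095 , -0.06468369,  1.46009202,  0.02157117,
        1.34992793, -0.08847799]), 'joint_vel': array([-1.27409639e-04, -6.78887149e-06, -2.83514645e-04,  5.23825595e-04,
       -2.91832447e-04, -2.71238449e-03,  2.33324791e-04]), 'joint_torque': array([ 9.04970075e-04, -6.22994614e+01,  2.47354381e-02, -3.90098083e+01,
       -6.12367177e-02,  3.18111037e-02,  2.71794909e-05]), 'ee_pos': array([ 0.22356406, -0.58366231,  0.23357335]), 'eef_rot': array([9.83322783e-01, 1.81868917e-01, 2.46130461e-05, 2.32427886e-05]), 'ft_force': array([ 0.04219446, -0.01118814,  0.45853065]), 'torque': array([0.00122208, 0.04869994, 0.05933465]), 'grip_force': 0.0, 'width': 0.08699027467460203}
```

View pics/scene0.png

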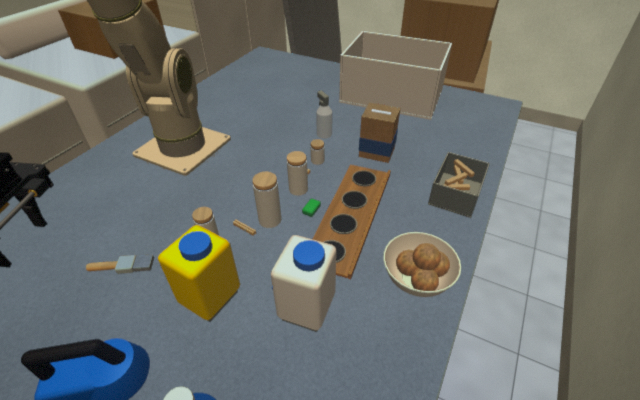

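View pics/top0.png

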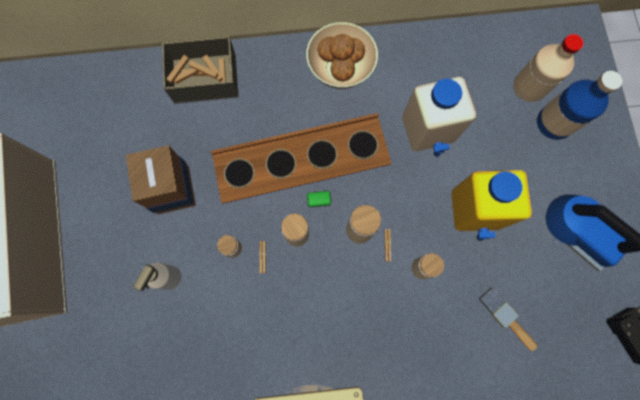

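White dispenser is at top-image (438,115), with the yellow look-alike at (488,206) to be ignored, and the carton at (157,180). Mats are at (239,172), (281,163), (322,153) and (363,144). Lids: small (228,245), large (295,228), tallest (365,222), medium (430,265). The spray is at (158,276), and the pegs and green soap lie between the canisters. Tallest goes to mat (363,144) and small to mat (239,172).

```bash
cat > h.py <<'E'
from bench import r
import cv2, numpy as np
from scipy.spatial.transform import Rotation as R
def proj(d,P):
    K=np.array(d["camera_matrix"]);c=R.from_quat(d["attitude"]).inv().apply(np.atleast_2d(P)-d["xyz"]);q=c@K.T;return q[:,:2]/q[:,2:]
def ray(d,uv,z):
    v=R.from_quat(d["attitude"]).apply(np.linalg.solve(np.array(d["camera_matrix"]),[uv[0],uv[1],1]));o=np.array(d["xyz"]);return o+v*(z-o[2])/v[2]
def blob(m,near,rad=25):
    n,l,s,c=cv2.connectedComponentsWithStats(m.astype(np.uint8))
    k=[i for i in range(1,n) if s[i,4]>60 and np.hypot(*(c[i]-near))<rad]
    k=max(k,key=lambda i:s[i,4]); return c[k],s[k,4]
H=dict(small=.07,medium=.095,large=.12,tallest=.145)
def lidmask(im):
    h=cv2.cvtColor(im,cv2.COLOR_RGB2HSV).astype(int);return (h[...,0]>6)&(h[...,0]<22)&(h[...,1]>90)&(h[...,2]>100)
def tel(p=None):
    s=r.read_state();e=R.from_quat(s["eef_rot"]);print("ee",s["ee_pos"].round(4),"xaxis",np.degrees(np.arctan2(*e.as_matrix()[1::-1,0])).round(1),"yaxis",e.as_matrix()[:2,1].round(3),"t",s["time"])
    if p is not None: print("tool delta",e.inv().apply(np.array(p)-s["ee_pos"]).round(4))
E
python3 - <<'E'
from h import *
d=r.camera("top");im=d["img"]
lm=lidmask(im)
for n,uv in dict(small=(228,245),large=(295,228),tallest=(365,222),medium=(430,265)).items():
    c,a=blob(lm,uv,10); print(n,c.round(1),a,ray(d,c,H[n]-.002).round(4), "r_exp_area")
dk=im.max(2)<50
M=[]
for uv in [(363,144),(322,153),(281,163),(239,172)]:
    c,a=blob(dk,uv,10);p=ray(d,c,.015);M.append(p);print("mat",c.round(1),a,p.round(4))
M=np.array(M);u=(M[3]-M[0]);print(np.linalg.norm(u)/3,np.degrees(np.arctan2(u[1],u[0])));u/=np.linalg.norm(u)
for i in range(4): print((M.mean(0)+(i-1.5)*.1*u).round(4))
m=r.outline_of("spray","top")[0]["mask"];ys,xs=np.nonzero(m);print("spray",ray(d,(160,276),.05))
ap=cv2.cvtColor(im,cv2.COLOR_RGB2BGR)[190:300,140:470]
m2=lm[190:300,140:470];ap=ap.copy();ap[m2]=(255,0,255)
cv2.imwrite("pics/crop.png",cv2.resize(ap,None,fx=2.4,fy=2.4))
E
```

```text
small [226.7 244.6] 261 [0.438 0.138 0.068] r_exp_area
large [294.1 226.6] 509 [ 0.453  -0.0109  0.118 ] r_exp_area
tallest [365.3 219.7] 658 [ 0.4477 -0.1542  0.143 ] r_exp_area
medium [431.6 264.8] 392 [ 0.3479 -0.2839  0.093 ] r_exp_area
mat [362.6 144.3] 487 [ 0.6492 -0.188   0.015 ]
mat [321.7 153.6] 490 [ 0.6366 -0.0888  0.015 ]
mat [280.4 163.2] 499 [0.6235 0.0103 0.015 ]
mat [238.7 172.7] 505 [0.6109 0.1095 0.015 ]
0.09999449258124012 97.33402704019187
[ 0.6492 -0.188   0.015 ]
[ 0.6365 -0.0888  0.015 ]
[0.6237 0.0103 0.015 ]
[0.6109 0.1095 0.015 ]Traceback (most recent call last):
  File "<stdin>", line 12, in <module>
IndexError: list index out of range
```

Run:
```python
from h import *
d=r.camera("top");im=d["img"]
ap=im[190:300,130:470,::-1];ap=cv2.resize(ap,None,fx=2.35,fy=2.35,interpolation=cv2.INTER_CUBIC)
P=dict(small=(.438,.138),large=(.453,-.0109),tallest=(.4477,-.1542),medium=(.3479,-.2839)); Rr=dict(small=21,large=27,tallest=30,medium=24)
t=np.linspace(0,2*np.pi,60)
for n,p in P.items():
    q=proj(d,np.c_[p[0]+Rr[n]/1e3*np.cos(t),p[1]+Rr[n]/1e3*np.sin(t),np.full(60,H[n])])
    cv2.polylines(ap,[((q-[130,190]+.5)*2.35).astype(int)],True,(255,0,255),1)
cv2.imwrite("pics/crop.png",ap)
tel()
```

```text
ee [ 0.2236 -0.5837  0.2336] xaxis 21.0 yaxis [ 0.358 -0.934] t 0.95
```

View pics/crop.png

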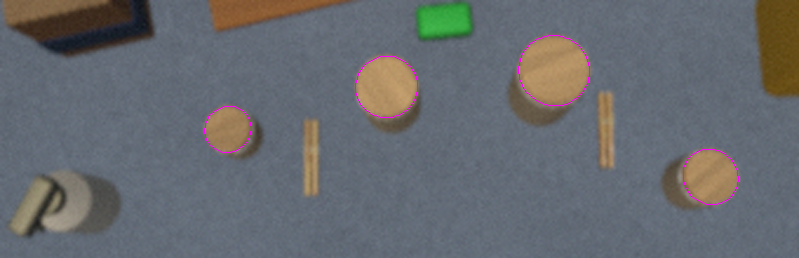

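```bash
python3 -m pendant '[[0,0,0,-0.12],[0,0,0,-0.12],[0,0,0,-0.12],[0,0,0,-0.12],[0,0,0,-0.12],[0,0,0,-0.12],[0,0,0,-0.12],[0,0,0,-0.12]]' 1 30
python3 -m pendant '[[0,0,0,-0.12],[0,0,0,-0.125],[0,0,0,0]]'
python3 -m pendant '[[0.03,0.015,0,0],[0.03,0.015,0,0],[0.03,0.015,0,0],[0.03,0.015,0,0],[0.03,0.015,0,0],[0.03,0.015,0,0],[0.03,0.015,0,0],[0,0,0,0]]'
python3 -c "
from h import *
tel((.4477,-.1542,.234))"
```

```text
time: 1.62
ee_pos: [0.2236, -0.5837, 0.2336]
eef_rot: [0.786, 0.618, 0.0, 0.0]
ft_force: [-0.2, 0.1, -0.2]
width: 0.0873
grip_force: 0.0
time: 1.87
ee_pos: [0.2235, -0.5837, 0.2336]
eef_rot: [0.705, 0.709, 0.0, 0.0]
ft_force: [-0.1, -0.5, 0.4]
width: 0.0871
grip_force: 0.0
time: 2.53
ee_pos: [0.3325, -0.3679, 0.2342]
eef_rot: [0.706, 0.708, 0.001, 0.0]
ft_force: [-0.3, -0.1, 0.4]
width: 0.087
grip_force: 0.0
ee [ 0.3325 -0.3679  0.2342] xaxis 90.2 yaxis [1.    0.003] t 2.5333
tool delta [0.2134 0.1159 0.0005]
```

```bash
python3 -m pendant '[[0.03,0.017,0,0],[0.03,0.017,0,0],[0.03,0.016,0,0],[0.03,0.016,0,0],[0.03,0.016,0,0],[0.03,0.016,0,0],[0.033,0.017,0,0],[0,0,0,0]]'
python3 -m pendant '[[0,0,0,0],[0,0,0,0],[0,0,0,0]]'
python3 - <<'E'
from h import *
tel((.4477,-.1542,.107))
d=r.camera("wrist");print(d["xyz"],d["attitude"]);im=d["img"][:,:,::-1].copy()
t=np.linspace(0,2*np.pi,60)
q=proj(d,np.c_[.4477+.03*np.cos(t),-.1542+.03*np.sin(t),np.full(60,.145)])
cv2.polylines(im,[q.astype(int)],True,(255,0,255),1)
cv2.imwrite("pics/w1.png",im)
E
```

```text
time: 3.2
ee_pos: [0.4465, -0.1539, 0.2342]
eef_rot: [0.706, 0.709, 0.001, 0.0]
ft_force: [0.0, 0.5, 0.3]
width: 0.087
grip_force: 0.0
time: 3.45
ee_pos: [0.4431, -0.162, 0.2335]
eef_rot: [0.708, 0.706, -0.0, 0.0]
ft_force: [-0.4, 0.6, -0.1]
width: 0.0873
grip_force: 0.0
ee [ 0.4431 -0.162   0.2335] xaxis 89.8 yaxis [ 1.    -0.004] t 3.45
tool delta [0.0078 0.0046 0.1265]
[ 0.4434921 -0.0769194  0.3854158] [ 9.88276686e-01 -1.73999700e-03 -5.53738171e-04  1.52662561e-01]
```

View pics/w1.png

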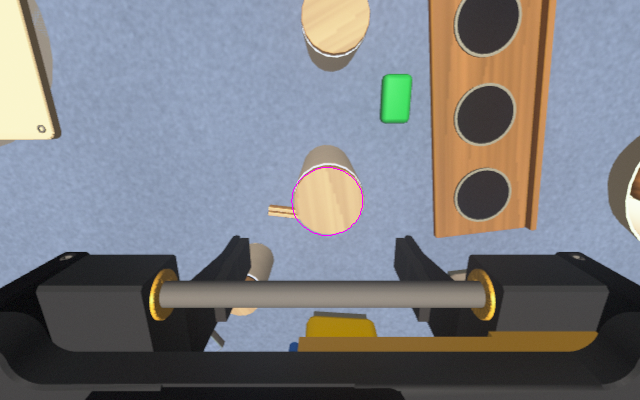

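The wrist view shows the tallest canister's lid at (327,201), matching the projected circle. I'll go down and grip it.

```bash
python3 -m pendant '[[0.008,0.005,0,0],[0,0,0.02,0],[0,0,0.02,0],[0,0,0.02,0],[0,0,0.02,0],[0,0,0.02,0],[0,0,0.0165,0],[0,0,0.01,0]]'
python3 -m pendant '[[0,0,0,0],[0,0,0,0],[0,0,0,0],[0,0,0,0],[0,0,0,0],[0,0,0,0],[0,0,0,0],[0,0,0,0]]' 0 30
python3 -c "
from h import *
tel((.6492,-.188,.124))"
```

```text
time: 4.17
ee_pos: [0.4479, -0.1524, 0.1053]
eef_rot: [0.708, 0.707, -0.0, -0.001]
ft_force: [-0.5, -0.1, 0.1]
width: 0.0871
grip_force: 0.0
time: 4.83
ee_pos: [0.4491, -0.1529, 0.1079]
eef_rot: [0.707, 0.707, 0.0, 0.001]
ft_force: [-1.8, 0.0, 6.2]
width: 0.0613
grip_force: 30.0
ee [ 0.4491 -0.1529  0.1079] xaxis 90.0 yaxis [ 1. -0.] t 4.8333
tool delta [-0.035   0.2002 -0.0159]
```

```bash
python3 -m pendant '[[0,0,-0.02,0],[0,0,-0.02,0],[0,0,-0.02,0],[-0.005,0.025,0,0],[-0.005,0.025,0,0],[-0.005,0.025,0,0],[-0.005,0.025,0,0],[-0.005,0.025,0,0]]'
python3 -m pendant '[[-0.005,0.025,0,0],[-0.003,0.025,0,0],[-0.001,0.025,0,0],[0,0,0,0],[0,0,0,0],[0,0,0,0],[0,0,0,0]]'
python3 -c "
from h import *
tel((.6492,-.187,.125))"
```

```text
time: 5.5
ee_pos: [0.5744, -0.1781, 0.1665]
eef_rot: [0.707, 0.707, -0.0, -0.0]
ft_force: [-0.3, 0.1, -2.1]
width: 0.0608
grip_force: 30.0
time: 6.08
ee_pos: [0.6478, -0.1868, 0.167]
eef_rot: [0.707, 0.707, -0.0, -0.0]
ft_force: [-0.6, -0.1, -2.8]
width: 0.0611
grip_force: 30.0
ee [ 0.6478 -0.1868  0.167 ] xaxis 90.0 yaxis [ 1. -0.] t 6.0833
tool delta [-0.0001  0.0014  0.042 ]
```

```bash
python3 -m pendant '[[0,0.001,0.012,0],[0,0,0.012,0],[0,0,0.01,0],[0,0,0.005,0],[0,0,0.003,0],[0,0,0.001,0],[0,0,0,0],[0,0,0,0]]'
python3 -m pendant '[[0,0,0.001,0],[0,0,0,0],[0,0,0,0]]'
```

```text
time: 6.75
ee_pos: [0.6499, -0.1867, 0.1245]
eef_rot: [0.707, 0.707, 0.0, 0.0]
ft_force: [-0.4, -0.8, -2.8]
width: 0.0611
grip_force: 30.0
time: 7.0
ee_pos: [0.6497, -0.1867, 0.1232]
eef_rot: [0.707, 0.707, 0.0, 0.0]
ft_force: [-0.2, 0.2, -2.7]
width: 0.0607
grip_force: 30.0
```

```bash
python3 -m pendant '[[0,0,0.001,0],[0,0,0,0],[0,0,0,0]]'; python3 -m pendant '[[0,0,0.001,0],[0,0,0,0],[0,0,0,0]]'
```

```text
time: 7.25
ee_pos: [0.6498, -0.1867, 0.1231]
eef_rot: [0.707, 0.707, 0.0, 0.0]
ft_force: [-4.2, 1.1, 6.2]
width: 0.0614
grip_force: 30.0
time: 7.5
ee_pos: [0.6498, -0.1868, 0.123]
eef_rot: [0.707, 0.707, 0.0, 0.001]
ft_force: [-5.7, -0.0, 12.7]
width: 0.0613
grip_force: 30.0
```

```bash
python3 -m pendant '[[0,0,-0.001,0],[0,0,0,0],[0,0,0,0],[0,0,0,0],[0,0,0,0]]' 1
python3 -m pendant '[[0,0,-0.01,0],[0,0,-0.02,0],[0,0,-0.025,0],[0,0,-0.03,0],[0,0,-0.025,0],[0.02,-0.03,0,0],[0.02,-0.03,0,0],[0.03,-0.03,0,0]]'
python3 -m pendant '[[0.03,-0.03,0,0],[0.03,-0.03,0,0],[0.03,-0.03,0,0],[0.016,-0.017,0,0],[0,0,0,0],[0,0,0,0],[0,0,0,0]]'
python3 - <<'E'
from h import *
tel((.453,-.0109,.082))
d=r.camera("top");c,a=blob(lidmask(d["img"]),proj(d,(.649,-.187,.158))[0],12);print("tallest",ray(d,c,.158).round(4),a)
E
```

```text
time: 7.92
ee_pos: [0.6496, -0.1866, 0.1219]
eef_rot: [0.707, 0.707, 0.0, 0.0]
ft_force: [-0.2, -0.2, -0.4]
width: 0.0836
grip_force: 0.0
time: 8.58
ee_pos: [0.5592, -0.1182, 0.2326]
eef_rot: [0.708, 0.706, 0.0, 0.001]
ft_force: [0.7, 0.3, 0.2]
width: 0.0866
grip_force: 0.0
time: 9.17
ee_pos: [0.4553, -0.0134, 0.2327]
eef_rot: [0.707, 0.707, 0.0, 0.001]
ft_force: [0.1, -0.0, 0.2]
width: 0.0867
grip_force: 0.0
ee [ 0.4553 -0.0134  0.2327] xaxis 90.0 yaxis [ 1. -0.] t 9.1667
tool delta [ 0.0026 -0.0025  0.1507]Traceback (most recent call last):
  File "<stdin>", line 3, in <module>
  File "h.py", line 11, in blob
    k=max(k,key=lambda i:s[i,4]); return c[k],s[k,4]
ValueError: max() iterable argument is empty
```

```bash
python3 -m pendant '[[0.0025,-0.0025,0.02,0],[0,0,0.025,0],[0,0,0.025,0],[0,0,0.025,0],[0,0,0.025,0],[0,0,0.02,0],[0,0,0.01,0],[0,0,0,0]]'
python3 -m pendant '[[0,0,0,0],[0,0,0,0],[0,0,0,0],[0,0,0,0],[0,0,0,0],[0,0,0,0],[0,0,0,0],[0,0,0,0]]' 0 30
python3 - <<'E'
from h import *
tel((.6365,-.0888,.1))
d=r.camera("top");cv2.imwrite("pics/t1.png",d["img"][60:320,100:500,::-1].repeat(2,0).repeat(2,1))
E
```

```text
time: 9.88
ee_pos: [0.4513, -0.0106, 0.0801]
eef_rot: [0.707, 0.707, -0.001, -0.002]
ft_force: [0.6, 0.8, -0.1]
width: 0.0869
grip_force: 0.0
time: 10.55
ee_pos: [0.4527, -0.0104, 0.0825]
eef_rot: [0.707, 0.707, 0.0, 0.001]
ft_force: [0.7, -0.5, 3.4]
width: 0.0552
grip_force: 29.9
ee [ 0.4527 -0.0104  0.0825] xaxis 90.0 yaxis [ 1. -0.] t 10.55
tool delta [-0.0784  0.1838 -0.0173]
```

View pics/t1.png

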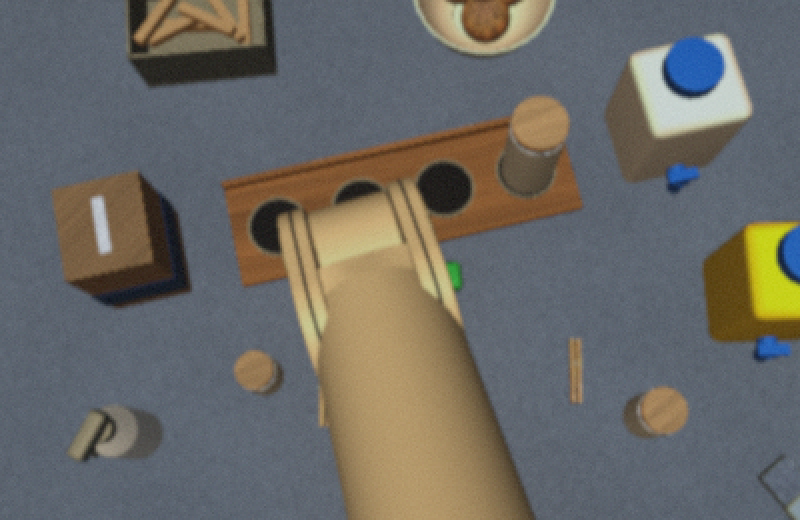

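The tallest stands upright on its mat at (540,125 to 175). Large is gripped; now I'll carry it.

```bash
python3 -m pendant '[[0,0,-0.02,0],[0,0,-0.02,0],[0,0,-0.02,0],[-0.01,0.023,0,0],[-0.01,0.023,0,0],[-0.01,0.023,0,0],[-0.01,0.023,0,0],[-0.01,0.023,0,0]]'
python3 -m pendant '[[-0.01,0.023,0,0],[-0.01,0.023,0,0],[-0.0085,0.023,0,0],[0,0,0,0],[0,0,0,0],[0,0,0,0],[0,0,0,0]]'
python3 -c "
from h import *
tel((.6365,-.0885,.0985))"
```

```text
time: 11.27
ee_pos: [0.5676, -0.061, 0.1412]
eef_rot: [0.707, 0.707, -0.001, -0.001]
ft_force: [0.6, 0.9, -1.6]
width: 0.0552
grip_force: 30.0
time: 11.85
ee_pos: [0.6354, -0.0882, 0.1418]
eef_rot: [0.707, 0.707, -0.0, -0.0]
ft_force: [-0.3, -0.4, -2.6]
width: 0.0558
grip_force: 30.0
ee [ 0.6354 -0.0882  0.1418] xaxis 90.0 yaxis [1.    0.001] t 11.85
tool delta [-0.0003  0.0011  0.0433]
```

```bash
python3 -m pendant '[[0,0.001,0.012,0],[0,0,0.012,0],[0,0,0.01,0],[0,0,0.005,0],[0,0,0.004,0],[0,0,0.001,0],[0,0,0,0],[0,0,0,0]]'
python3 -m pendant '[[0,0,0.001,0],[0,0,0,0],[0,0,0,0]]'
python3 -m pendant '[[0,0,0.0005,0],[0,0,0,0],[0,0,0,0]]'
```

```text
time: 12.52
ee_pos: [0.6374, -0.0888, 0.0982]
eef_rot: [0.707, 0.707, 0.0, 0.0]
ft_force: [-0.9, 0.3, -1.7]
width: 0.0553
grip_force: 30.0
time: 12.77
ee_pos: [0.6376, -0.0888, 0.0976]
eef_rot: [0.707, 0.707, 0.0, 0.0]
ft_force: [0.1, -0.4, 1.9]
width: 0.0557
grip_force: 30.0
time: 13.02
ee_pos: [0.6377, -0.0888, 0.0975]
eef_rot: [0.707, 0.707, 0.0, 0.001]
ft_force: [-1.2, -0.5, 6.2]
width: 0.0553
grip_force: 29.9
```

```bash
python3 -m pendant '[[0,0,-0.001,0],[0,0,0,0],[0,0,0,0],[0,0,0,0],[0,0,0,0]]' 1
python3 -m pendant '[[0,0,-0.01,0],[0,0,-0.02,0],[0,0,-0.025,0],[0,0,-0.03,0],[0,0,-0.03,0],[0,-0.02,-0.02,0],[-0.01,-0.03,0,0],[-0.02,-0.03,0,0]]'
python3 -m pendant '[[-0.025,-0.03,0,0],[-0.025,-0.03,0,0],[-0.025,-0.03,0,0],[-0.025,-0.03,0,0],[-0.025,-0.03,0,0],[-0.025,-0.03,0,0],[-0.015,-0.03,0,0],[0,0,0,0]]'
python3 -m pendant '[[0,0,0,0],[0,0,0,0],[0,0,0,0],[0,0,0,0]]'
python3 - <<'E'
from h import *
tel((.3479,-.2839,.057))
d=r.camera("wrist");im=d["img"][:,:,::-1].copy()
t=np.linspace(0,2*np.pi,60)
q=proj(d,np.c_[.3479+.024*np.cos(t),-.2839+.024*np.sin(t),np.full(60,.095)])
cv2.polylines(im,[q.astype(int)],True,(255,0,255),1)
cv2.imwrite("pics/w2.png",im)
E
```

```text
time: 13.43
ee_pos: [0.6371, -0.0888, 0.0974]
eef_rot: [0.707, 0.707, -0.0, -0.0]
ft_force: [0.5, -0.2, -0.0]
width: 0.0812
grip_force: 0.0
time: 14.1
ee_pos: [0.5575, -0.1157, 0.2347]
eef_rot: [0.705, 0.709, 0.001, 0.001]
ft_force: [-0.6, 0.0, 0.4]
width: 0.0868
grip_force: 0.0
time: 14.77
ee_pos: [0.3419, -0.2876, 0.2332]
eef_rot: [0.71, 0.704, -0.001, 0.0]
ft_force: [1.4, -1.5, -0.2]
width: 0.087
grip_force: 0.0
time: 15.1
ee_pos: [0.3483, -0.283, 0.2327]
eef_rot: [0.706, 0.708, 0.0, 0.0]
ft_force: [1.1, 0.2, 0.2]
width: 0.0875
grip_force: 0.0
ee [ 0.3483 -0.283   0.2327] xaxis 90.1 yaxis [1.    0.002] t 15.1
tool delta [-0.0009 -0.0005  0.1757]
```

View pics/w2.png

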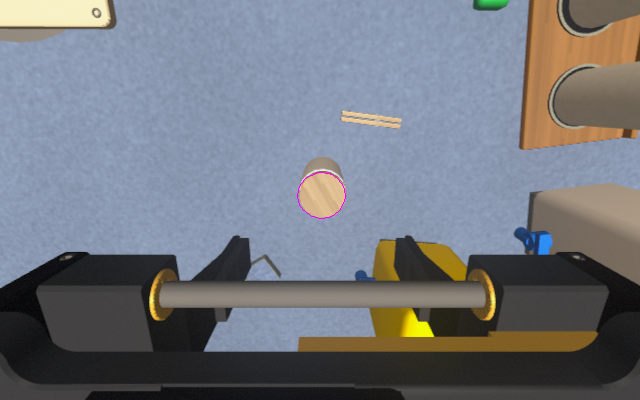

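Run:
```python
from h import *
d=r.camera("top")
for z in (0,.16,.19):
  for uv in [(453,187),(453,231),(478,231),(488,236)]: print(z,uv,ray(d,uv,z).round(3))
```

```text
0 (453, 187) [ 0.526 -0.388  0.   ]
0 (453, 231) [ 0.423 -0.369  0.   ]
0 (478, 231) [ 0.417 -0.427  0.   ]
0 (488, 236) [ 0.403 -0.447  0.   ]
0.16 (453, 187) [ 0.492 -0.334  0.16 ]
0.16 (453, 231) [ 0.405 -0.318  0.16 ]
0.16 (478, 231) [ 0.399 -0.367  0.16 ]
0.16 (488, 236) [ 0.388 -0.384  0.16 ]
0.19 (453, 187) [ 0.485 -0.324  0.19 ]
0.19 (453, 231) [ 0.401 -0.309  0.19 ]
0.19 (478, 231) [ 0.396 -0.355  0.19 ]
0.19 (488, 236) [ 0.385 -0.372  0.19 ]
```

Yellow look-alike's near side is at y≈-0.37, clear of the gripper body. Going down on medium.

```bash
python3 -m pendant '[[-0.001,-0.0005,0.02,0],[0,0,0.025,0],[0,0,0.03,0],[0,0,0.03,0],[0,0,0.03,0],[0,0,0.025,0],[0,0,0.0155,0],[0,0,0,0]]'
python3 -m pendant '[[0,0,0,0],[0,0,0,0],[0,0,0,0],[0,0,0,0],[0,0,0,0],[0,0,0,0],[0,0,0,0],[0,0,0,0]]' 0 30
python3 -c "
from h import *
tel((.6237,.0103,.0735))"
```

```text
time: 15.87
ee_pos: [0.3454, -0.283, 0.054]
eef_rot: [0.707, 0.707, 0.0, -0.003]
ft_force: [0.0, 0.0, -0.7]
width: 0.087
grip_force: 0.0
time: 16.53
ee_pos: [0.3471, -0.2851, 0.0575]
eef_rot: [0.707, 0.707, 0.0, 0.001]
ft_force: [1.2, -0.1, 2.9]
width: 0.0489
grip_force: 29.9
ee [ 0.3471 -0.2851  0.0575] xaxis 90.0 yaxis [ 1. -0.] t 16.5333
tool delta [ 0.2954  0.2766 -0.016 ]
```

```bash
python3 -m pendant '[[0,0,-0.02,0],[0,0,-0.025,0],[0,0,-0.025,0],[0.025,0.005,0,0],[0.03,0.01,0,0],[0.03,0.01,0,0],[0.03,0.01,0,0],[0.03,0.01,0,0]]'
python3 -m pendant '[[0.03,0.012,0,0],[0.03,0.015,0,0],[0.03,0.02,0,0],[0.03,0.025,0,0],[0.02,0.03,0,0],[0.01,0.03,0,0],[0,0.03,0,0],[0,0.03,0,0]]'
python3 -m pendant '[[0,0.025,0,0],[0,0.014,0,0],[0,0,0,0],[0,0,0,0],[0,0,0,0],[0,0,0,0]]'
python3 -c "
from h import *
tel((.6237,.0115,.0735))"
```

```text
time: 17.2
ee_pos: [0.3915, -0.1384, 0.1269]
eef_rot: [0.707, 0.707, -0.0, -0.0]
ft_force: [0.7, 0.8, -2.2]
width: 0.0491
grip_force: 29.9
time: 17.87
ee_pos: [0.5846, 0.011, 0.1262]
eef_rot: [0.707, 0.708, -0.001, -0.0]
ft_force: [0.4, 0.1, -2.1]
width: 0.0489
grip_force: 29.9
time: 18.37
ee_pos: [0.6219, 0.0101, 0.1269]
eef_rot: [0.707, 0.707, -0.0, -0.0]
ft_force: [0.3, 0.0, -1.8]
width: 0.0495
grip_force: 29.9
ee [0.6219 0.0101 0.1269] xaxis 90.0 yaxis [1. 0.] t 18.3667
tool delta [0.0014 0.0018 0.0534]
```

```bash
python3 -m pendant '[[0,0.0015,0.015,0],[0,0,0.015,0],[0,0,0.012,0],[0,0,0.006,0],[0,0,0.004,0],[0,0,0.001,0],[0,0,0,0],[0,0,0,0]]'
python3 -m pendant '[[0,0,0.001,0],[0,0,0,0],[0,0,0,0]]'
python3 -m pendant '[[0,0,0.0005,0],[0,0,0,0],[0,0,0,0]]'
```

```text
time: 19.03
ee_pos: [0.6246, 0.0103, 0.0745]
eef_rot: [0.707, 0.707, 0.0, 0.0]
ft_force: [0.4, -0.8, -1.7]
width: 0.0491
grip_force: 29.9
time: 19.28
ee_pos: [0.6244, 0.0101, 0.0734]
eef_rot: [0.707, 0.707, 0.0, 0.0]
ft_force: [0.0, -0.1, -1.4]
width: 0.0489
grip_force: 29.9
time: 19.53
ee_pos: [0.6243, 0.0102, 0.0727]
eef_rot: [0.707, 0.707, 0.0, 0.0]
ft_force: [0.9, 0.1, -1.6]
width: 0.0493
grip_force: 29.9
```

```bash
python3 -m pendant '[[0,0,0.0008,0],[0,0,0,0],[0,0,0,0]]'
python3 -m pendant '[[0,0,0,0],[0,0,0,0],[0,0,0,0],[0,0,0,0],[0,0,0,0]]' 1
python3 -m pendant '[[0,0,-0.01,0],[0,0,-0.02,0],[0,0,-0.025,0],[0,0,-0.025,0],[0,0,-0.02,0],[0.01,-0.01,0,0],[0.02,-0.025,0,0],[0.025,-0.03,0,0]]'
python3 -m pendant '[[0.025,-0.03,0,0],[0.025,-0.03,0,0],[0.023,-0.03,0,0],[0,-0.03,0,0],[0,0,0,0],[0,0,0,0],[0,0,0,0],[0,0,0,0]]'
python3 - <<'E'
from h import *
tel((.438,.137,.032))
d=r.camera("wrist");im=d["img"][:,:,::-1].copy()
t=np.linspace(0,2*np.pi,60)
q=proj(d,np.c_[.438+.021*np.cos(t),.137+.021*np.sin(t),np.full(60,.07)])
cv2.polylines(im,[q.astype(int)],True,(255,0,255),1)
cv2.imwrite("pics/w3.png",im)
E
```

```text
time: 19.78
ee_pos: [0.6245, 0.0102, 0.0726]
eef_rot: [0.707, 0.707, 0.0, 0.0]
ft_force: [-1.7, 0.0, 5.7]
width: 0.0495
grip_force: 29.9
time: 20.2
ee_pos: [0.6242, 0.0102, 0.0717]
eef_rot: [0.707, 0.707, -0.0, -0.0]
ft_force: [0.7, -0.9, 0.3]
width: 0.0749
grip_force: 0.0
time: 20.87
ee_pos: [0.5596, 0.0644, 0.1725]
eef_rot: [0.708, 0.706, 0.001, 0.0]
ft_force: [-0.3, 1.3, 0.3]
width: 0.0867
grip_force: 0.0
time: 21.53
ee_pos: [0.4402, 0.1379, 0.1721]
eef_rot: [0.708, 0.707, 0.0, 0.0]
ft_force: [-0.4, -0.4, 0.2]
width: 0.0872
grip_force: 0.0
ee [0.4402 0.1379 0.1721] xaxis 89.9 yaxis [ 1.    -0.001] t 21.5333
tool delta [-0.0009 -0.0022  0.1401]
```

View pics/w3.png

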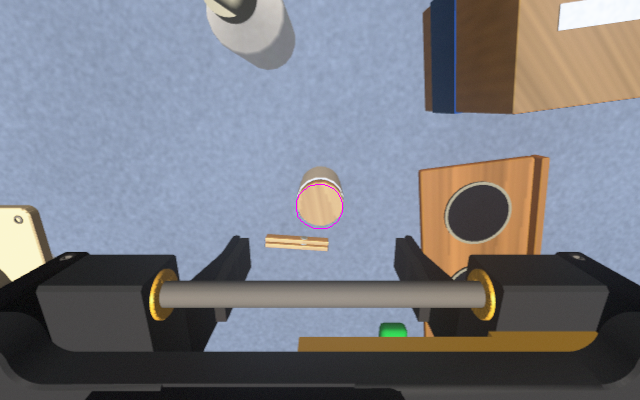

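```bash
python3 -m pendant '[[0,-0.002,0.015,0],[0,0,0.025,0],[0,0,0.025,0],[0,0,0.025,0],[0,0,0.025,0],[0,0,0.015,0],[0,0,0.01,0],[0,0,0,0]]'
python3 -m pendant '[[0,0,0,0],[0,0,0,0],[0,0,0,0],[0,0,0,0],[0,0,0,0],[0,0,0,0],[0,0,0,0],[0,0,0,0]]' 0 30
python3 -m pendant '[[0,0,-0.02,0],[0,0,-0.025,0],[0,0,-0.025,0],[-0.003,0.02,0,0],[-0.003,0.02,0,0],[-0.003,0.02,0,0],[-0.003,0.02,0,0],[-0.003,0.02,0,0]]'
python3 -m pendant '[[-0.003,0.02,0,0],[-0.003,0.02,0,0],[-0.003,0.02,0,0],[-0.003,0.013,0,0],[0,0,0,0],[0,0,0,0],[0,0,0,0],[0,0,0,0]]'
python3 -c "
from h import *
tel((.6109,.109,.05))"
```

```text
time: 22.25
ee_pos: [0.4364, 0.138, 0.0299]
eef_rot: [0.707, 0.707, -0.001, -0.002]
ft_force: [-0.9, 0.8, -0.2]
width: 0.0871
grip_force: 0.0
time: 22.92
ee_pos: [0.4374, 0.1382, 0.0319]
eef_rot: [0.707, 0.707, 0.0, 0.0]
ft_force: [-0.3, 0.2, 1.3]
width: 0.0426
grip_force: 30.0
time: 23.58
ee_pos: [0.538, 0.1227, 0.1014]
eef_rot: [0.707, 0.707, -0.0, 0.0]
ft_force: [-0.6, 0.2, -1.5]
width: 0.0435
grip_force: 30.0
time: 24.25
ee_pos: [0.6093, 0.1116, 0.1017]
eef_rot: [0.707, 0.707, -0.0, -0.0]
ft_force: [-0.5, 0.5, -1.2]
width: 0.0431
grip_force: 30.0
ee [0.6093 0.1116 0.1017] xaxis 90.1 yaxis [1.    0.001] t 24.25
tool delta [-0.0026  0.0016  0.0517]
```

Contact expected at TCP z≈0.047.

```bash
python3 -m pendant '[[-0.0025,0.001,0.015,0],[0,0,0.015,0],[0,0,0.012,0],[0,0,0.006,0],[0,0,0.004,0],[0,0,0.001,0],[0,0,0,0],[0,0,0,0]]'
python3 -m pendant '[[0,0,0.001,0],[0,0,0,0],[0,0,0,0]]'
python3 -m pendant '[[0,0,0.0008,0],[0,0,0,0],[0,0,0,0]]'
```

```text
time: 24.92
ee_pos: [0.6116, 0.1089, 0.0492]
eef_rot: [0.707, 0.707, 0.0, 0.0]
ft_force: [-0.7, -0.1, -1.6]
width: 0.0433
grip_force: 30.0
time: 25.17
ee_pos: [0.6114, 0.1087, 0.0481]
eef_rot: [0.707, 0.707, 0.0, 0.0]
ft_force: [0.8, 0.8, -1.7]
width: 0.0433
grip_force: 30.0
time: 25.42
ee_pos: [0.6113, 0.1087, 0.047]
eef_rot: [0.707, 0.707, 0.0, 0.0]
ft_force: [-0.2, -0.2, -0.8]
width: 0.0435
grip_force: 30.0
```

```bash
python3 -m pendant '[[0,0,0.0007,0],[0,0,0,0],[0,0,0,0]]'
python3 -m pendant '[[0,0,0,0],[0,0,0,0],[0,0,0,0],[0,0,0,0],[0,0,0,0]]' 1
python3 -m pendant '[[0,0,-0.01,0],[0,0,-0.02,0],[0,0,-0.025,0],[0,0,-0.03,0],[0,0,-0.03,0],[0,0,-0.03,0],[0,-0.03,-0.02,0],[0,-0.03,0,0]]'
python3 -m pendant '[[0,-0.03,0,0],[0,-0.03,0,0],[-0.03,-0.03,0,0],[-0.03,-0.03,0,0],[-0.03,-0.02,0,0],[-0.03,0,0,0],[-0.03,0,0,0],[-0.03,0,0,0]]'
python3 -m pendant '[[-0.03,0,0,0],[-0.03,0,0,0],[-0.03,0,0,0],[-0.03,0,0,0],[-0.03,0,0,0],[0,0,0,0],[0,0,0,0],[0,0,0,0]]'
python3 - <<'E'
from h import *
tel()
d=r.camera("top");im=d["img"][:,:,::-1].copy()
im=cv2.resize(im[60:310,120:500],None,fx=2.1,fy=2.1)
M=[(.6492,-.188),(.6365,-.0888),(.6237,.0103),(.6109,.1095)]
t=np.linspace(0,2*np.pi,60)
for m,n,rr in zip(M,("tallest","large","medium","small"),(30,27,24,21)):
    for z,q in ((.015,36),(H[n]+.015,rr)):
        p=proj(d,np.c_[m[0]+q/1e3*np.cos(t),m[1]+q/1e3*np.sin(t),np.full(60,z)])
        cv2.polylines(im,[((p-[120,60]+.5)*2.1).astype(int)],True,(255,0,255),1)
cv2.imwrite("pics/end.png",im)
E
```

```text
time: 25.67
ee_pos: [0.6113, 0.1087, 0.047]
eef_rot: [0.707, 0.707, -0.0, 0.0]
ft_force: [-3.3, -1.2, 6.8]
width: 0.0431
grip_force: 30.0
time: 26.08
ee_pos: [0.6112, 0.1087, 0.0462]
eef_rot: [0.707, 0.707, -0.0, -0.0]
ft_force: [0.2, 0.4, -0.6]
width: 0.0689
grip_force: 0.0
time: 26.75
ee_pos: [0.5527, 0.1101, 0.2159]
eef_rot: [0.707, 0.707, 0.003, 0.001]
ft_force: [-0.3, -0.1, 1.8]
width: 0.0868
grip_force: 0.0
time: 27.42
ee_pos: [0.412, -0.0716, 0.2124]
eef_rot: [0.707, 0.707, -0.0, 0.001]
ft_force: [0.6, -0.5, 0.4]
width: 0.0868
grip_force: 0.0
time: 28.08
ee_pos: [0.4126, -0.2193, 0.2116]
eef_rot: [0.707, 0.707, 0.0, 0.0]
ft_force: [-0.7, 0.3, 0.1]
width: 0.0869
grip_force: 0.0
ee [ 0.4126 -0.2193  0.2116] xaxis 90.0 yaxis [1.    0.001] t 28.0833
```

View pics/end.png

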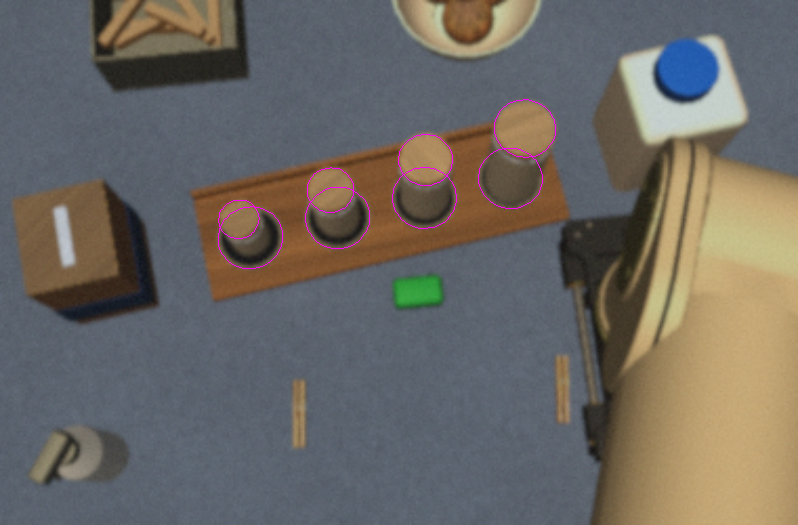

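All four lids fall on the projected circles over the mat centres, at (525,128), (426,158), (331,190) and (239,219). The spray at (75,452) is still upright, and the gripper is free. Handing in.

```bash
python3 -c "
from bench import r
print(r.close_job())"
```

```text
the job is handed in; nothing more can be done
None
```

The job is handed in: in the last top picture all four canisters stand upright and centred on their mats, tallest by the white dispenser down to shortest by the carton, with the spray bottle undisturbed; no verdict was returned.

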